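# Find the full tin of rack screws in the locked carrier and hold it up

### The job

Three identical tins of rack hardware stand locked in the carrier on the server-room bench: pull the red post of its sprung keeper fully out to its stop and leave it there, so that the tabs free the lids, then find the heaviest by hefting them against one another, setting back those you have felt. Finish holding up the heaviest in the gripper, upright and still, with its bottom well above the other tins' lids and the other two standing back in their pockets. The program ends while it is still held; tip no tin over and leave everything else on the bench where it is.

Things in the scene. Friction and masses are not known exactly. Their poses are not given: they have to be found in the camera images.
- carrier: grey tin carrier fixed to the bench, 148 mm deep (x), 300 long (y). Origin on the bench under the middle pocket; x points away from its open front to the keeper bar, y along the row. Pockets 66 mm square, 8 deep, at x 0, y -95, 0, 95; floor 6 mm above the bench (seated tin: lid at 86 mm). Keeper bar and its posts begin 66 mm behind the pocket centres and rise to 103 mm
- keeper (a joint): travel of the sprung keeper, m: 0 home, 0.045 fully out at its stop; it slides along the carrier's -y. It starts at 0 to 0.012, its three yellow tabs (16 mm wide, 4 mm over the lids) locking the tins in; fully out they stand between the tins. A 1 to 3.3 N spring pulls it home but a 6 N friction catch keeps it wherever it is left; pulling takes 7 to 10 N
- keeper_grip (a point): grip point of the keeper's red upright pull post (18 mm in diameter, free from 98 to 148 mm above the bench) at the -y end of the carrier; this point is on its axis, 126 mm above the bench. It moves with the keeper; its axes are parallel to the carrier's
- tin_k_mid (a point): closed metal tin, one of three that look alike (blue band, flat lid), 60 mm in diameter, 80 mm high; this point is its centre, 40 mm above its underside; z is up its axis. The pocket it starts in varies. The heaviest of the three weighs 0.63 to 0.77 kg, the other two 0.2 to 0.4 kg each; only lifting tells which
- tin_p_mid (a point): closed metal tin, one of three that look alike (blue band, flat lid), 60 mm in diameter, 80 mm high; this point is its centre, 40 mm above its underside; z is up its axis. The pocket it starts in varies. The heaviest of the three weighs 0.63 to 0.77 kg, the other two 0.2 to 0.4 kg each; only lifting tells which
- tin_w_mid (a point): closed metal tin, one of three that look alike (blue band, flat lid), 60 mm in diameter, 80 mm high; this point is its centre, 40 mm above its underside; z is up its axis. The pocket it starts in varies. The heaviest of the three weighs 0.63 to 0.77 kg, the other two 0.2 to 0.4 kg each; only lifting tells which
- transceiver: plug-in metal network transceiver, 58 x 14 x 12 mm, blue end, lying behind the carrier; bystander, to be left alone; origin at its underside
- reel: black reel, 80 mm across, 22 mm high, with a 28 mm hole, lying behind the carrier; bystander, to be left alone; origin at its underside
- screwdriver: screwdriver with an orange handle lying in front of the carrier; bystander, to be left alone; origin at its underside
- mug: white mug, 80 mm wide, 95 mm high, to the left; bystander, to be left alone; origin at its underside
- drive: hard drive in a carrier frame, 165 x 104 x 27 mm, lying to the right; bystander, to be left alone; origin at its underside
- air_can: red spray can, 64 mm wide, 190 mm high, to the left; bystander, to be left alone; origin at its underside
Things that resemble listed ones, but are neither listed nor needed, are in the scene too. Leave any brown or turquoise look-alike of the part that bears tin_p_mid alone. What is shaped like the part that bears tin_w_mid but purple is not meant.

How it is judged:
By the outcome, as a careful person would: the job done as asked, in the order asked, and still so for the second after the job is handed in, while the arm keeps its last pose, push and grip.
It also fails if it takes over 69 s, if anything falls off the work surface, if the arm or the gripper's body presses on something with over 40 N, if the wrist force passes 120 N, or if a joint passes its speed limit or range.

### The arm

A 6-joint arm with a two-finger parallel gripper is mounted at the origin on the work surface. World frame = base frame: x ahead of the robot, y to its left, z up, the work surface at z = 0. Lengths are in m, angles in rad, forces in N, time in s.
With the tool pointing down it reaches from about 0.35 to 0.775 m from the base axis. Payload 5.5 kg.
Tool frame: the origin (TCP) lies midway between the tips of the shut fingers; the grasp point (between the pads) lies manip.grasp_offset behind it (manip.grasp_offset is the distance from the TCP to the grasp point, in m); z points along the fingers, y is the line along which they close (so a half turn about z gives the same grasp; the last joint's range is limited). The gripper opens to 85 mm and grips with 20 to 120 N. Pads are 22 mm wide; open, the fingers measure 114 mm over their backs; the gripper's body (76 mm by 85 mm) begins 54 mm behind the grasp point. The pads swing forward as they close: fully open they stand 13 mm farther back than shut.
Start: joints at [1.155, 0.313, 0.046, 1.304, 0, 1.431], TCP at [0.157, 0.553, 0.231] pointing down, gripper open.
Joint ranges: [-2.76, 2.76], [-0.86, 1.69], [-1.03, 1.26], [-2.2, 2.34], [-1.47, 1.5], [-3.14, 3.14]. Speed limits (rad/s): [2.57, 2.57, 3.14, 3.14, 3.14, 3.14].

### API

Orientations are given as a 3x3 rotation matrix whose columns are the frame's x, y, z axes.
In Python, from plant import manip gives the robot as it stands.
- The arm moves only by the shell command python3 -m creep 'ROWS' [FORCE]. ROWS is JSON, one flat list of numbers, 7 for each row, row after row: the gripper's target within -1 to 1 (fully open at 1, half-way at 0, shut at -1), then the shift along the world's x, y, z as a fraction of full scale, then the turn, a rotation vector about the world's x, y, z as a fraction of full scale. In form: [grip, x, y, z, rx, ry, rz, grip, x, y, z, rx, ry, rz, ...]. A call has 1 to 8 rows; each row is the pose to reach, as a shift and turn from the pose commanded when the call began; what a row does not reach only later rows make up. Full scale, the value 1, is 0.08 m for a shift and pi/2 rad for a turn. A row lasts 1/12 s, in which the tool goes at most 41.7 mm and 7.16 degrees, less where a joint would pass 70% of its speed; a pose out of reach is approached as far as the arm can. A call with a number of a shift or a turn outside -1 to 1 is refused whole. A call with a gripper value outside its range is refused whole. The fingers move at their own pace and stop on an object; FORCE is the grip in N (left out, the last holds). Time passes only in rows, so rows that repeat a pose let the fingers close. It gives the time, the measured TCP pose, the force, the opening and the grip force at its end, in the units of the state.
- manip.state(): the state, without advancing time (a new reading comes with each control period).
- manip.snapshot(name): name is "scene" or "side" or "wrist"; returns a dict with "img" (400x640x3 uint8, red, green, blue), "depth" (400x640 float32, m along the optical axis (not along the pixel's ray), 0 where there is no reading), "mtx" (3x3 intrinsics, pixels), "rvec" (rotation vector, rad) and "tvec" (3), from world to camera coordinates, as OpenCV has them; the wrist camera has in their place "mount" (4x4, takes a point from camera to tool coordinates, whose origin is the TCP and whose axes are the flange's). Camera axes: x right, y down, z forward; pixel columns grow to the right and rows downward; lengths in m; the calibration is good to about 2 mm. A picture is of the moment at which its call begins: read the wrist's pose just before it.
- manip.job_done(): hands the job in; it is judged then, once.
The state is a dict: "time_s": time; "joint_pos": joint angles; "joint_vel": joint speeds; "joint_torque": joint torques, N m; "eef_pos": TCP position; "eef_rot": TCP orientation; "wrist_force": force on the tool from outside, world axes, zero at the start; "torque": the same for the moment, N m; "finger_gap": finger opening in m; "finger_force": force on a finger pad.
Only numpy, scipy, OpenCV 4.12 (cv2) and the standard library are available. Lean on these libraries where they do the work, as an engineer would, in place of code of your own. Each camera call takes 0.05 s, during which the arm holds its last target. There are 200 camera calls.

## Working session

There is one attempt and no reset: what is moved stays moved. The work goes in short steps, Python scripts to look and compute and a shell command to move; the robot and the scene stay as the last step left them, time stands still between calls to the robot, and variables do not carry over. Pictures are saved under pics/ and viewed, at most 10 in all, crops included, and the job is handed in when it is done.

```bash
mkdir -p pics; ls
cat > h.py <<'E'
import numpy as np, cv2
from plant import manip
def cam(s):
    R=cv2.Rodrigues(np.array(s["rvec"],float))[0]; return np.array(s["mtx"]),R,np.array(s["tvec"],float).ravel()
def cloud(s):
    K,R,t=cam(s); d=s["depth"]; v,u=np.mgrid[:d.shape[0],:d.shape[1]]
    c=np.dstack([(u-K[0,2])/K[0,0]*d,(v-K[1,2])/K[1,1]*d,d]); return (c-t)@R
def plane(s,u,v,z):
    K,R,t=cam(s); r=R.T@np.linalg.inv(K)@[u,v,1]; o=-R.T@t; return o+r*(z-o[2])/r[2]
E
python3 - <<'E'
from h import *
for n in("scene","side"):
    s=manip.snapshot(n); cv2.imwrite(f"pics/{n}0.png",s["img"][...,::-1]); np.savez(f"{n}0.npz",**s)
st=manip.state(); print(st["eef_pos"],st["eef_rot"],st["finger_gap"],manip.grasp_offset,st["wrist_force"])
E
```

```text
pics
[0.15641714 0.55284076 0.23048094] [[-9.62208043e-01  2.72314608e-01 -6.60613802e-04]
 [ 2.72315320e-01  9.62206859e-01 -1.52518847e-03]
 [ 2.20316031e-04 -1.64744387e-03 -9.99998619e-01]] 0.08517108666201222 0.0187 [-0.24924008  0.06698934 -0.55584876]
```

View pics/scene0.png

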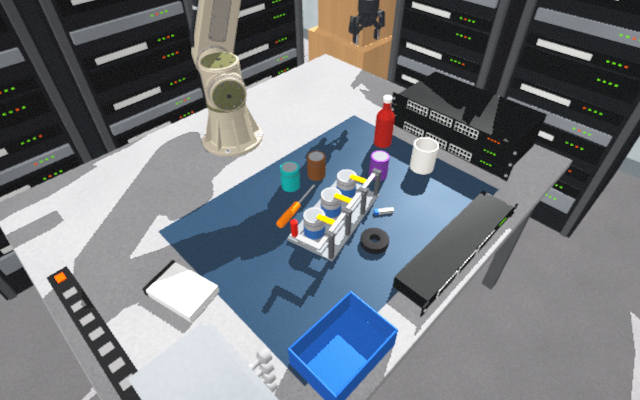

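View pics/side0.png

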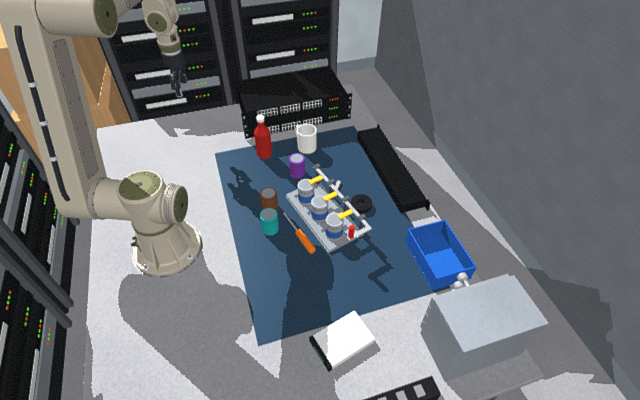

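The scene view shows the carrier with three blue-banded tins at (313,220), (331,200) and (346,181), and the red post at (294,227). The look-alikes are turquoise (290,177), brown (316,165) and purple (380,165). They stand outside the carrier, so they are not meant.

In the side view the tins are at (306,190), (319,207) and (335,226), and the post is at (351,230).

Run:
```python
from h import *
W={"scene":(270,160,400,265),"side":(270,150,390,255)}
ims=[]
for n in W:
    s=dict(np.load(f"{n}0.npz")); P=cloud(s); im=s["img"]; h=cv2.cvtColor(im,cv2.COLOR_RGB2HSV)
    x0,y0,x1,y1=W[n]; w=np.zeros(im.shape[:2],bool); w[y0:y1,x0:x1]=1
    ims.append(cv2.resize(im[y0:y1,x0:x1,::-1],(600,480) if n=="scene" else (600,525),interpolation=cv2.INTER_CUBIC))
    H,S,V=h[...,0],h[...,1],h[...,2]
    for c,m in dict(red=((H<6)|(H>174))&(S>180)&(V>90),yel=(abs(H-27)<6)&(S>150)&(V>120),blue=(abs(H-108)<10)&(S>130)&(V>110),lid=(S<60)&(abs(P[...,2]-.086)<.005)).items():
        k,l,st,ce=cv2.connectedComponentsWithStats((m&w).astype(np.uint8))
        for i in range(1,k):
            if st[i,4]>12:
                q=P[l==i]; print(n,c,st[i],ce[i].round(1),np.median(q,0).round(4),q.min(0).round(3),q.max(0).round(3))
cv2.imwrite("pics/c1.png",ims[0])
```

```text
scene red [290 220   7  16  92] [293.5 227.1] [ 0.5843 -0.2154  0.136 ] [ 0.572 -0.221  0.103] [ 0.589 -0.205  0.15 ]
scene yel [350 175  16   8  59] [357.7 178.2] [0.5489 0.0701 0.0962] [ 0.476  0.058 -0.001] [0.574 0.17  0.101]
scene yel [334 194  17   8  66] [342.3 197.4] [ 0.5718 -0.0216  0.096 ] [ 0.522 -0.036  0.019] [0.596 0.051 0.099]
scene yel [317 214  18  10  82] [325.5 218.8] [ 0.595  -0.114   0.0959] [ 0.539 -0.125  0.006] [ 0.621 -0.039  0.1  ]
scene blue [317 230   7   8  26] [319.8 233.2] [ 0.586  -0.1249  0.0368] [ 0.582 -0.133  0.023] [ 0.588 -0.111  0.052]
scene lid [283 163   9   9  34] [287.3 166.7] [ 0.3488 -0.0299  0.0822] [ 0.33  -0.044  0.081] [ 0.37  -0.017  0.086]
scene lid [337 170  19  14 178] [344.7 176. ] [0.5092 0.0574 0.0867] [0.48  0.034 0.082] [0.542 0.092 0.09 ]
scene lid [375 174   6   5  16] [377.4 176.2] [0.5817 0.1257 0.0857] [0.571 0.122 0.081] [0.587 0.139 0.091]
scene lid [321 188  20  15 209] [329.3 194.8] [ 0.5327 -0.0349  0.0865] [ 0.505 -0.058  0.081] [ 0.564 -0.     0.091]
scene lid [361 193   6   5  19] [363.1 195.1] [0.6033 0.0335 0.0
[... 1066 characters left out ...]
] [ 0.557 -0.026  0.051]
side blue [327 229  16  10  47] [335.  234.4] [ 0.5508 -0.1471  0.0341] [ 0.529 -0.152  0.015] [ 0.579 -0.131  0.05 ]
side lid [291 156  12   6  25] [297.  158.7] [0.5179 0.2065 0.083 ] [0.495 0.19  0.081] [0.536 0.218 0.087]
side lid [298 179  16  13 145] [304.9 184.8] [0.5074 0.0591 0.0863] [0.482 0.032 0.081] [0.538 0.093 0.091]
side lid [270 189   5   6  15] [271.6 191.7] [0.386  0.0668 0.0828] [0.379 0.052 0.081] [0.393 0.079 0.087]
side lid [311 195  17  14 158] [318.6 201.8] [ 0.5299 -0.0337  0.0864] [ 0.503 -0.061  0.081] [ 0.558 -0.     0.091]
side lid [326 213  18  15 182] [333.6 219.9] [ 0.553  -0.1257  0.0865] [ 0.525 -0.154  0.081] [ 0.585 -0.091  0.091]
```

View pics/c1.png

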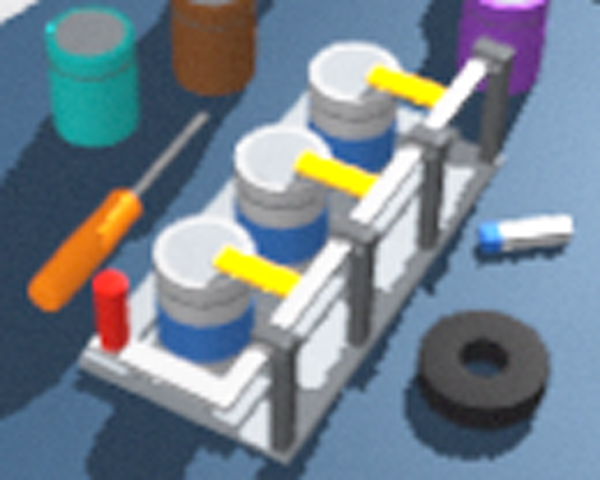

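The crop confirms the three blue-banded tins locked under the yellow tabs, with the red post at the lower left. The look-alikes and the screwdriver are clear of the carrier.

- Tin spacing measures 95.4 mm and lid height 86.5 mm, both as specified.
- The carrier is yawed about 14°.
- The post is at about (0.580, -0.213).

Next I travel above the post, turning +30°.

```bash
python3 -m creep '[1,0.54,-1,0,0,0,0.11, 1,0.54,-1,0,0,0,0.11, 1,0.54,-1,0,0,0,0.11]'
python3 -m creep '[1,0.54,-1,0,0,0,0.11, 1,0.54,-1,0,0,0,0.11, 1,0.54,-1,0,0,0,0.11]'
python3 -m creep '[1,0.54,-1,0,0,0,0.11, 1,0.54,-1,0,0,0,0.11, 1,0.54,-1,0,0,0,0.11]'
python3 -m creep '[1,0.54,-1,0,0,0,0, 1,0.54,-1,0,0,0,0, 1,0.54,-1,0,0,0,0]'
python3 -m creep '[1,0.54,-1,0,0,0,0, 1,0.54,-1,0,0,0,0, 1,0.54,-1,0,0,0,0]'
python3 -m creep '[1,0.54,-1,0,0,0,0, 1,0.54,-1,0,0,0,0, 1,0.54,-1,0,0,0,0]'
python3 -m creep '[1,0.54,-1,0,0,0,0, 1,0.54,-1,0,0,0,0, 1,0.54,-1,0,0,0,0]'
python3 -m creep '[1,0.54,-1,0,0,0,0, 1,0.54,-1,0,0,0,0, 1,0.54,-1,0,0,0,0, 1,0.54,-1,0,0,0,0]'
cat >> h.py <<'E'
def wcloud():
    st=manip.state(); s=manip.snapshot("wrist"); M=np.array(s["mount"]); K=np.array(s["mtx"]); d=s["depth"]; v,u=np.mgrid[:400,:640]
    c=np.dstack([(u-K[0,2])/K[0,0]*d,(v-K[1,2])/K[1,1]*d,d]); t=c@M[:3,:3].T+M[:3,3]
    return st,s,t@np.array(st["eef_rot"]).T+np.array(st["eef_pos"])
E
python3 - <<'E'
from h import *
st,s,P=wcloud(); print(st["eef_pos"],st["eef_rot"],st["joint_pos"],st["time_s"],st["wrist_force"])
im=s["img"]; cv2.imwrite("pics/w1.png",im[...,::-1]); np.savez("w1.npz",P=P,img=im)
h=cv2.cvtColor(im,cv2.COLOR_RGB2HSV);H,S,V=h[...,0],h[...,1],h[...,2]
for c,m in dict(red=((H<6)|(H>174))&(S>180)&(V>90),yel=(abs(H-27)<6)&(S>150)&(V>120)).items():
    k,l,t,ce=cv2.connectedComponentsWithStats(m.astype(np.uint8))
    for i in range(1,k):
        if t[i,4]>50:
            q=P[l==i]; print(c,t[i],np.median(q,0).round(4),np.percentile(q,2,0).round(3),np.percentile(q,98,0).round(3))
            if c=="red": q=q[q[:,2]>.145]; print("top",len(q),(q.min(0)+q.max(0))/2 if len(q) else 0)
E
```

```text
time_s: 0.35
eef_pos: [0.2005, 0.4689, 0.2304]
eef_rot: [[-0.995, 0.103, -0.001], [0.103, 0.995, -0.004], [0.0, -0.004, -1.0]]
wrist_force: [0.0, -0.0, -0.3]
finger_gap: 0.0858
finger_force: 0.0
time_s: 0.6
eef_pos: [0.2439, 0.3895, 0.231]
eef_rot: [[-0.998, -0.069, -0.0], [-0.069, 0.998, -0.003], [0.0, -0.003, -1.0]]
wrist_force: [-0.7, -0.2, -0.7]
finger_gap: 0.0852
finger_force: 0.0
time_s: 0.85
eef_pos: [0.2872, 0.3103, 0.2311]
eef_rot: [[-0.971, -0.24, 0.0], [-0.24, 0.971, -0.001], [0.0, -0.001, -1.0]]
wrist_force: [0.2, 1.0, -0.5]
finger_gap: 0.0855
finger_force: 0.0
time_s: 1.1
eef_pos: [0.3315, 0.2296, 0.2313]
eef_rot: [[-0.972, -0.234, 0.001], [-0.234, 0.972, -0.001], [-0.001, -0.002, -1.0]]
wrist_force: [0.7, 0.0, -0.2]
finger_gap: 0.0855
finger_force: 0.0
time_s: 1.35
eef_pos: [0.3751, 0.1498, 0.2313]
eef_rot: [[-0.972, -0.235, 0.001], [-0.235, 0.972, -0.001], [-0.001, -0.002, -1.0]]
wrist_force: [1.0, 0.3, 0.3]
finger_gap: 0.0855
finger_force: 0.0
time_s: 1.6
eef_pos: [0.4186, 0.0699, 0.2313]
eef_rot: [[-0.972, -0.235, 0.002], [-0.235, 0.972, -0.001], [-0.002, -0.002, -1.
[... 627 characters left out ...]
18805399e-04 -9.99999659e-01]] [-3.30388309e-01  1.89966604e-01 -1.17997116e-01  1.26356237e+00
  3.86318008e-04 -5.69405459e-01] 2.1833 [-0.56544256 -0.61451194  0.89726979]
red [634 181   6  26 116] [0.4309 0.3352 0.0064] [0.416 0.331 0.002] [0.444 0.346 0.011]
top 0 0
red [162 224  41  37 765] [ 0.5719 -0.2085  0.138 ] [ 0.568 -0.218  0.102] [ 0.584 -0.203  0.149]
top 292 [ 0.50633049 -0.16340306  0.2590939 ]
yel [274 241  17  41 588] [ 0.5935 -0.1147  0.0962] [ 0.57  -0.127  0.094] [ 0.621 -0.104  0.097]
yel [359 240  15  42 586] [ 0.5708 -0.0232  0.0962] [ 0.546 -0.034  0.094] [ 0.596 -0.012  0.098]
yel [443 240  18  41 512] [0.5444 0.0683 0.0963] [0.523 0.056 0.095] [0.569 0.08  0.098]
```

View pics/w1.png

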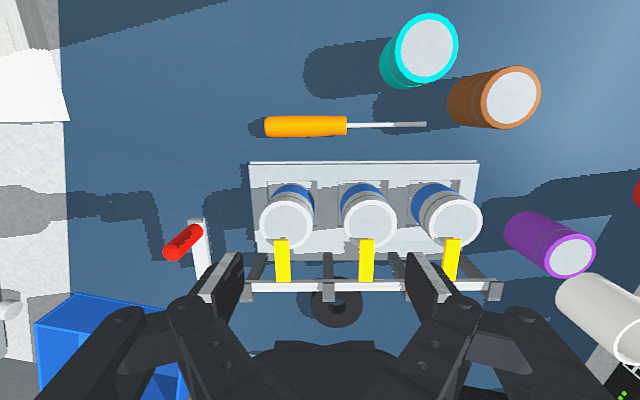

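The wrist view shows the carrier nearly aligned with the gripper. The red post is at (182,243), the lids at (285,222), (367,222) and (453,221), and the tabs are over all three.

Run:
```python
from h import *
f=np.load("w1.npz"); P,im=f["P"],f["img"]
h=cv2.cvtColor(im,cv2.COLOR_RGB2HSV)
u=np.mgrid[:400,:640]
m=(abs(P[...,2]-.1475)<.003)&(u[1]<210)&(u[0]<270)&(h[...,1]>150)
q=P[m][:,:2].astype(np.float32); print("post",len(q),cv2.minEnclosingCircle(q))
L=[]
for a,b in((255,316),(338,394),(420,486)):
    m=(abs(P[...,2]-.0865)<.003)&(u[1]>a)&(u[1]<b)&(u[0]>185)&(u[0]<260)&(h[...,1]<70)
    q=P[m][:,:2]; q=q[np.linalg.norm(q-np.median(q,0),axis=1)<.04].astype(np.float32)
    c=cv2.minEnclosingCircle(q); L.append(c[0]); print("lid",len(q),c,np.median(P[m][:,2]))
d=np.array(L[2])-L[0]; print(np.degrees(np.arctan2(d[1],d[0]))-90,np.linalg.norm(d))
```

```text
post 292 ((0.5774601697921753, -0.21082861721515656), 0.009359329007565975)
lid 1925 ((0.5547615885734558, -0.11974427103996277), 0.030026579275727272) 0.08658132078324993
lid 1880 ((0.5317955017089844, -0.028576748445630074), 0.03015461005270481) 0.0865467492734759
lid 1920 ((0.508948564529419, 0.06365673989057541), 0.030153922736644745) 0.08658406831662242
14.02529658572071 0.18903640914491282
```

```bash
python3 -m creep '[1,0.463,-0.77,0,0,0,0, 1,0.463,-0.77,0,0,0,0, 1,0.463,-0.77,0,0,0,0]' | tail -0
python3 -m creep '[1,0.463,-0.77,0,0,0,0, 1,0.463,-0.77,0,0,0,0, 1,0.463,-0.77,0,0,0,0, 1,0.463,-0.77,0,0,0,0]'
python3 -m creep '[0.3,0,0,-0.5,0,0,0, 0.3,0,0,-0.5,0,0,0, 0.3,0,0,-0.5,0,0,0]'
```

```text
time_s: 2.82
eef_pos: [0.5762, -0.2087, 0.2306]
eef_rot: [[-0.971, -0.24, -0.002], [-0.24, 0.971, 0.002], [0.001, 0.002, -1.0]]
wrist_force: [-1.0, -0.7, -0.4]
finger_gap: 0.0854
finger_force: 0.0
time_s: 3.07
eef_pos: [0.5739, -0.2067, 0.1898]
eef_rot: [[-0.97, -0.242, -0.005], [-0.242, 0.97, 0.003], [0.004, 0.005, -1.0]]
wrist_force: [0.2, 0.4, -0.2]
finger_gap: 0.0558
finger_force: 0.0Exception ignored on flushing sys.stdout:
BrokenPipeError: [Errno 32] Broken pipe
```

```bash
python3 -m creep '[0.3,0.02,-0.02,-1,0,0,0, 0.3,0.02,-0.02,-1,0,0,0, 0.3,0.02,-0.02,-1,0,0,0, 0.3,0.02,-0.02,-1,0,0,0]'
```

```text
time_s: 3.4
eef_pos: [0.5771, -0.2101, 0.1119]
eef_rot: [[-0.97, -0.241, -0.002], [-0.241, 0.97, 0.002], [0.002, 0.002, -1.0]]
wrist_force: [-0.7, 0.4, 0.3]
finger_gap: 0.0556
finger_force: 0.0
```

Close on the post, first going down 4 mm.

```bash
python3 -m creep '[-1,0,0,-0.05,0,0,0, -1,0,0,-0.05,0,0,0, -1,0,0,-0.05,0,0,0, -1,0,0,-0.05,0,0,0, -1,0,0,-0.05,0,0,0, -1,0,0,-0.05,0,0,0, -1,0,0,-0.05,0,0,0, -1,0,0,-0.05,0,0,0]' 60
```

```text
time_s: 4.07
eef_pos: [0.5794, -0.2119, 0.1103]
eef_rot: [[-0.971, -0.24, 0.004], [-0.24, 0.971, -0.001], [-0.004, -0.002, -1.0]]
wrist_force: [-0.6, 1.6, 5.0]
finger_gap: 0.017
finger_force: 58.3
```

```bash
python3 -m creep '[-1,0.03,-0.12,0,0,0,0, -1,0.06,-0.24,0,0,0,0, -1,0.09,-0.364,0,0,0,0, -1,0.09,-0.364,0,0,0,0, -1,0.09,-0.364,0,0,0,0]'
python3 -m creep '[-1,0.024,-0.097,0,0,0,0, -1,0.024,-0.097,0,0,0,0, -1,0.024,-0.097,0,0,0,0]'
python3 -m creep '[-1,0.009,-0.036,0,0,0,0, -1,0.009,-0.036,0,0,0,0, -1,0.009,-0.036,0,0,0,0]'
```

```text
time_s: 4.48
eef_pos: [0.5867, -0.241, 0.1102]
eef_rot: [[-0.971, -0.24, 0.004], [-0.24, 0.971, -0.001], [-0.004, -0.002, -1.0]]
wrist_force: [0.2, 2.7, 6.0]
finger_gap: 0.0169
finger_force: 59.1
time_s: 4.73
eef_pos: [0.5884, -0.2479, 0.1102]
eef_rot: [[-0.971, -0.241, 0.004], [-0.241, 0.971, 0.001], [-0.004, -0.0, -1.0]]
wrist_force: [-0.6, 3.5, 6.1]
finger_gap: 0.0163
finger_force: 59.3
time_s: 4.98
eef_pos: [0.5889, -0.2499, 0.1102]
eef_rot: [[-0.97, -0.241, 0.003], [-0.241, 0.97, 0.002], [-0.004, 0.001, -1.0]]
wrist_force: [-0.4, 6.1, 7.2]
finger_gap: 0.0167
finger_force: 59.4
```

```bash
python3 -m creep '[-1,0.006,-0.024,0,0,0,0, -1,0.006,-0.024,0,0,0,0, -1,0.006,-0.024,0,0,0,0]'
python3 -m creep '[-1,0.006,-0.024,0,0,0,0, -1,0.006,-0.024,0,0,0,0, -1,0.006,-0.024,0,0,0,0]'
```

```text
time_s: 5.23
eef_pos: [0.5891, -0.2507, 0.1102]
eef_rot: [[-0.97, -0.242, 0.003], [-0.242, 0.97, 0.004], [-0.004, 0.003, -1.0]]
wrist_force: [-2.3, 9.3, 9.0]
finger_gap: 0.0169
finger_force: 59.6
time_s: 5.48
eef_pos: [0.5891, -0.2508, 0.1101]
eef_rot: [[-0.97, -0.243, 0.002], [-0.243, 0.97, 0.006], [-0.004, 0.006, -1.0]]
wrist_force: [-2.2, 15.0, 9.9]
finger_gap: 0.0168
finger_force: 60.1
```

```bash
python3 -m creep '[-1,0.006,-0.024,0,0,0,0, -1,0.006,-0.024,0,0,0,0, -1,0.006,-0.024,0,0,0,0]'
```

```text
time_s: 5.73
eef_pos: [0.5891, -0.2509, 0.1101]
eef_rot: [[-0.97, -0.244, 0.001], [-0.244, 0.97, 0.009], [-0.003, 0.009, -1.0]]
wrist_force: [-3.6, 19.5, 12.9]
finger_gap: 0.0164
finger_force: 60.7
```

The keeper is at its stop: 40.2 mm of travel, matching the predicted remainder, with the force rising and no further motion. Next I release the post and rise.

```bash
python3 -m creep '[0.2,-0.006,0.024,0,0,0,0, 0.2,-0.006,0.024,0,0,0,0, 0.2,-0.006,0.024,0,0,0,0, 0.2,-0.006,0.024,0,0,0,0, 0.2,-0.006,0.024,0,0,0,0]'
python3 -m creep '[0.2,0,0,1,0,0,0, 0.2,0,0,1,0,0,0, 0.2,0,0,1,0,0,0, 0.2,0,0,1,0,0,0]'
python3 -m creep '[0.2,-0.3,1,0.5,0,0,0, 0.2,-0.3,1,0.5,0,0,0, 0.2,-0.3,1,0.5,0,0,0, 0.2,-0.3,1,0.5,0,0,0, 0.2,-0.3,1,0.5,0,0,0]'
python3 - <<'E'
from h import *
st,s,P=wcloud(); print(st["eef_pos"],st["joint_pos"],st["time_s"],st["wrist_force"])
im=s["img"]; cv2.imwrite("pics/w2.png",im[...,::-1])
h=cv2.cvtColor(im,cv2.COLOR_RGB2HSV);H,S,V=h[...,0],h[...,1],h[...,2]
for c,m in dict(red=((H<6)|(H>174))&(S>180)&(V>90),yel=(abs(H-27)<6)&(S>150)&(V>120)).items():
    k,l,t,ce=cv2.connectedComponentsWithStats(m.astype(np.uint8))
    for i in range(1,k):
        if t[i,4]>50:
            q=P[l==i]; print(c,t[i],np.median(q,0).round(4))
E
```

```text
time_s: 6.15
eef_pos: [0.5888, -0.2558, 0.1076]
eef_rot: [[-0.971, -0.239, 0.001], [-0.239, 0.971, -0.0], [-0.0, -0.001, -1.0]]
wrist_force: [-0.2, -0.8, -0.5]
finger_gap: 0.0515
finger_force: 0.0
time_s: 6.48
eef_pos: [0.5904, -0.2567, 0.1906]
eef_rot: [[-0.971, -0.24, 0.006], [-0.24, 0.971, -0.003], [-0.005, -0.005, -1.0]]
wrist_force: [-0.3, -0.4, -0.5]
finger_gap: 0.0511
finger_force: 0.0
time_s: 6.9
eef_pos: [0.5648, -0.1752, 0.2267]
eef_rot: [[-0.971, -0.241, -0.0], [-0.241, 0.971, -0.0], [0.0, -0.0, -1.0]]
wrist_force: [0.3, -0.4, -0.0]
finger_gap: 0.0511
finger_force: 0.0
[ 0.56475037 -0.1752173   0.22667973] [-4.36317423e-01  3.46500080e-01  8.17157352e-02  1.30595965e+00
 -4.52054560e-04 -6.79606615e-01] 6.9 [ 0.3178951  -0.44948881 -0.00893991]
red [222 189  32  34 645] [ 0.5824 -0.2488  0.1447]
yel [328 209  15  45 612] [ 0.6033 -0.1544  0.0962]
yel [414 209  19  44 622] [ 0.5804 -0.0627  0.0962]
yel [501 209  25  44 639] [0.5574 0.0295 0.0962]
```

View pics/w2.png

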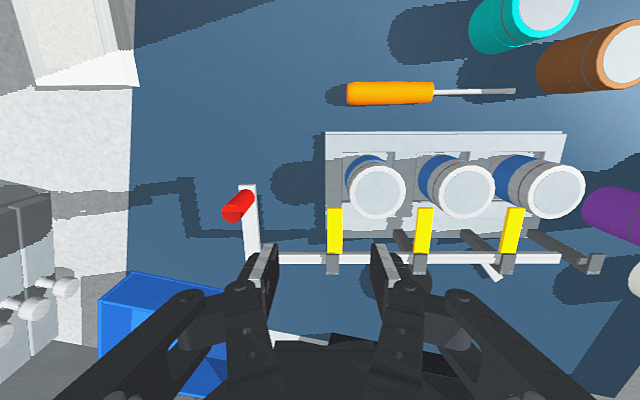

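The keeper is out: the tabs stand 45 mm off the tin centres at (335,232), (424,232) and (511,231), and the tins are unmoved. Next I turn -90° so the fingers close along carrier x, and move over the nearest tin.

```bash
python3 -m creep '[0.8,-0.06,0.35,0,0,0,-0.5, 0.8,-0.06,0.35,0,0,0,-0.5, 0.8,-0.06,0.35,0,0,0,-0.5, 0.8,-0.06,0.35,0,0,0,-0.5, 0.8,-0.06,0.35,0,0,0,-0.5, 0.8,-0.06,0.35,0,0,0,-0.5, 0.8,-0.06,0.35,0,0,0,-0.5]' 
python3 -m creep '[0.8,-0.06,0.35,0,0,0,-0.5, 0.8,-0.06,0.35,0,0,0,-0.5, 0.8,-0.06,0.35,0,0,0,-0.5, 0.8,-0.06,0.35,0,0,0,-0.5, 0.8,-0.06,0.35,0,0,0,-0.5, 0.8,-0.06,0.35,0,0,0,-0.5, 0.8,-0.06,0.35,0,0,0,-0.5, 0.8,-0.06,0.35,0,0,0,-0.5]'
python3 -c "
from plant import manip
print(manip.snapshot('wrist')['mount'],manip.state()['joint_pos'])"
```

```text
time_s: 7.53
eef_pos: [0.5598, -0.1486, 0.2254]
eef_rot: [[-0.852, 0.523, -0.002], [0.523, 0.852, 0.001], [0.002, -0.001, -1.0]]
wrist_force: [-0.6, 0.5, 0.1]
finger_gap: 0.077
finger_force: 0.0
time_s: 8.2
eef_pos: [0.555, -0.1205, 0.2255]
eef_rot: [[-0.238, 0.971, -0.002], [0.971, 0.238, 0.0], [0.001, -0.002, -1.0]]
wrist_force: [0.4, -0.2, 0.2]
finger_gap: 0.0769
finger_force: 0.0
[[ 5.58964347e-05 -9.51693938e-01 -3.07048277e-01  7.84298048e-02]
 [ 9.99999217e-01 -3.30589802e-04  1.20670503e-03 -8.97455985e-04]
 [-1.24992089e-03 -3.07048105e-01  9.51693175e-01 -1.42618399e-01]
 [ 0.00000000e+00  0.00000000e+00  0.00000000e+00  1.00000000e+00]] [-3.54731316e-01  3.02537006e-01  1.77131673e-02  1.28789073e+00
 -1.90524177e-04  9.74095775e-01]
```

```bash
python3 -m creep '[0.8,0,0.01,-1,0,0,0, 0.8,0,0.01,-1,0,0,0, 0.8,0,0.01,-1,0,0,0, 0.8,0,0.01,-1,0,0,0]' 
python3 -m creep '[0.8,0,0,-0.3,0,0,0, 0.8,0,0,-0.6,0,0,0, 0.8,0,0,-0.6,0,0,0, 0.8,0,0,-0.6,0,0,0]'
```

```text
time_s: 8.58
eef_pos: [0.553, -0.1181, 0.145]
eef_rot: [[-0.24, 0.971, -0.006], [0.971, 0.24, 0.002], [0.004, -0.005, -1.0]]
wrist_force: [0.0, 0.0, 0.9]
finger_gap: 0.077
finger_force: 0.0
time_s: 8.92
eef_pos: [0.5556, -0.1187, 0.1007]
eef_rot: [[-0.24, 0.971, 0.0], [0.971, 0.24, -0.0], [-0.0, 0.0, -1.0]]
wrist_force: [-0.4, -0.1, 1.4]
finger_gap: 0.0769
finger_force: 0.0
```

```bash
python3 -m creep '[0.8,0,0,-0.3,0,0,0, 0.8,0,0,-0.6,0,0,0, 0.8,0,0,-0.68,0,0,0, 0.8,0,0,-0.68,0,0,0]'
```

```text
time_s: 9.25
eef_pos: [0.555, -0.1183, 0.0453]
eef_rot: [[-0.24, 0.971, -0.001], [0.971, 0.24, 0.0], [0.001, -0.001, -1.0]]
wrist_force: [-1.0, -0.8, 0.4]
finger_gap: 0.0768
finger_force: 0.0
```

```bash
python3 -m creep '[-1,0,-0.01,-0.07,0,0,0, -1,0,-0.01,-0.07,0,0,0, -1,0,-0.01,-0.07,0,0,0, -1,0,-0.01,-0.07,0,0,0, -1,0,-0.01,-0.07,0,0,0, -1,0,-0.01,-0.07,0,0,0]' 70
python3 -m creep '[-1,0,0,0.1,0,0,0, -1,0,0,0.3,0,0,0, -1,0,0,0.5,0,0,0, -1,0,0,0.5,0,0,0, -1,0,0,0.5,0,0,0, -1,0,0,0.5,0,0,0, -1,0,0,0.5,0,0,0]'
python3 -m creep '[-1,0,0,0,0,0,0, -1,0,0,0,0,0,0]'
python3 -m creep '[-1,0,0,0,0,0,0, -1,0,0,0,0,0,0]'
python3 -m creep '[-1,0,0,0,0,0,0, -1,0,0,0,0,0,0]'
```

```text
time_s: 9.75
eef_pos: [0.5571, -0.12, 0.0419]
eef_rot: [[-0.24, 0.971, 0.004], [0.971, 0.24, -0.002], [-0.003, 0.004, -1.0]]
wrist_force: [-0.5, -0.3, 6.1]
finger_gap: 0.0587
finger_force: 75.2
time_s: 10.33
eef_pos: [0.5542, -0.1188, 0.0783]
eef_rot: [[-0.24, 0.971, -0.002], [0.971, 0.24, 0.001], [0.001, -0.002, -1.0]]
wrist_force: [0.0, -0.1, -2.1]
finger_gap: 0.0589
finger_force: 75.5
time_s: 10.5
eef_pos: [0.5545, -0.1188, 0.0784]
eef_rot: [[-0.24, 0.971, -0.001], [0.971, 0.24, 0.001], [0.001, -0.001, -1.0]]
wrist_force: [0.6, -0.6, -2.0]
finger_gap: 0.0586
finger_force: 75.5
time_s: 10.67
eef_pos: [0.5549, -0.119, 0.0789]
eef_rot: [[-0.24, 0.971, -0.001], [0.971, 0.24, 0.0], [0.0, -0.0, -1.0]]
wrist_force: [-0.7, -0.3, -1.8]
finger_gap: 0.0585
finger_force: 75.5
time_s: 10.83
eef_pos: [0.5551, -0.1191, 0.0792]
eef_rot: [[-0.24, 0.971, -0.0], [0.971, 0.24, 0.0], [0.0, -0.0, -1.0]]
wrist_force: [0.1, 0.7, -1.9]
finger_gap: 0.0586
finger_force: 75.5
```

The first tin pulls about 2 N, so about 0.2 kg: light. I set it back.

```bash
python3 -m creep '[-1,0,0,-0.2,0,0,0, -1,0,0,-0.4,0,0,0, -1,0,0,-0.5,0,0,0, -1,0,0,-0.5,0,0,0, -1,0,0,-0.5,0,0,0]'
python3 -m creep '[0.8,0,0,0,0,0,0, 0.8,0,0,0,0,0,0, 0.8,0,0,0,0,0,0, 0.8,0,0,0,0,0,0]'
python3 -m creep '[0.8,0,0,0.5,0,0,0, 0.8,0,0,1,0,0,0, 0.8,0,0,1,0,0,0, 0.8,0,0,1,0,0,0]'
python3 -c "
from plant import manip
print(manip.state()['joint_pos'])"
```

```text
time_s: 11.25
eef_pos: [0.5551, -0.1192, 0.0411]
eef_rot: [[-0.24, 0.971, 0.001], [0.971, 0.24, -0.0], [-0.001, 0.001, -1.0]]
wrist_force: [-4.4, 0.5, 10.4]
finger_gap: 0.0589
finger_force: 75.7
time_s: 11.58
eef_pos: [0.5503, -0.1188, 0.0382]
eef_rot: [[-0.24, 0.971, -0.009], [0.971, 0.24, 0.0], [0.003, -0.008, -1.0]]
wrist_force: [-12.3, -1.3, 2.1]
finger_gap: 0.0771
finger_force: 0.0
time_s: 11.92
eef_pos: [0.5577, -0.12, 0.1226]
eef_rot: [[-0.24, 0.971, 0.007], [0.971, 0.24, -0.002], [-0.004, 0.006, -1.0]]
wrist_force: [0.4, 0.3, -0.5]
finger_gap: 0.0766
finger_force: 0.0
[-3.52731914e-01  3.52819953e-01 -1.70478172e-01  1.04031403e+00
  8.17260894e-05  9.75484055e-01]
```

```bash
python3 -m creep '[0.6,-0.02,0.1,0.5,0,0,0, 0.6,-0.02,0.1,0.5,0,0,0, 0.6,-0.02,0.1,0.5,0,0,0]' | head -2
cat >> h.py <<'E'
def lids():
  for n in("scene","side"):
    s=manip.snapshot(n); P=cloud(s); h=cv2.cvtColor(s["img"],cv2.COLOR_RGB2HSV)
    m=(h[...,1]<60)&(abs(P[...,2]-.086)<.006)
    for c in((.5548,-.1197),(.5318,-.0286),(.5089,.0637)):
        q=P[m&(np.linalg.norm(P[...,:2]-c,axis=2)<.04)]
        if len(q)>20: print(n,len(q),((np.percentile(q,2,0)+np.percentile(q,98,0))/2).round(4),np.ptp(q,0).round(3),q[:,2].mean().round(4))
  return s
E
python3 - <<'E'
from h import *
lids(); st,s,P=wcloud(); cv2.imwrite("pics/w3.png",s["img"][...,::-1]); print(st["eef_pos"],st["time_s"])
E
```

```text
time_s: 12.17
eef_pos: [0.5546, -0.1112, 0.1606]
scene 294 [ 0.5573 -0.1202  0.0853] [0.061 0.059 0.01 ] 0.0861
scene 163 [ 0.5365 -0.0298  0.0854] [0.059 0.059 0.011] 0.086
scene 175 [0.5137 0.0624 0.0862] [0.058 0.061 0.01 ] 0.0864
side 205 [ 0.555  -0.1216  0.0861] [0.058 0.057 0.012] 0.0863
side 93 [ 0.5314 -0.033   0.0856] [0.058 0.057 0.012] 0.0855
side 166 [0.5103 0.0624 0.0858] [0.059 0.06  0.012] 0.0859
[ 0.55306466 -0.11094586  0.15828935] 12.2667
```

View pics/w3.png

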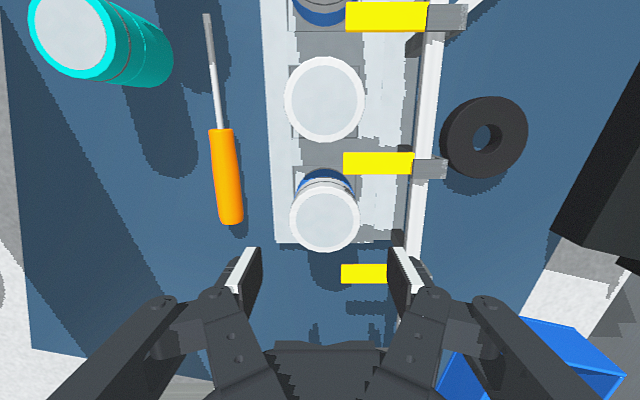

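The first tin sits upright and centred in its pocket at (324,219), and the tabs are still out. Opening to 77 mm put about 12 N against something on the bar side, so I will open less. Next is the middle tin.

```bash
python3 -m creep '[0.6,-0.28,1,0,0,0,0, 0.6,-0.28,1,0,0,0,0, 0.6,-0.28,1,0,0,0,0, 0.6,-0.28,1,0,0,0,0]' 
python3 -m creep '[0.6,0,0,0,0,0,0, 0.6,0,0,0,0,0,0, 0.6,0,0,0,0,0,0]'
```

```text
time_s: 12.65
eef_pos: [0.5296, -0.0293, 0.1579]
eef_rot: [[-0.243, 0.97, -0.003], [0.97, 0.243, 0.001], [0.001, -0.003, -1.0]]
wrist_force: [0.1, -0.7, -0.7]
finger_gap: 0.0684
finger_force: 0.0
time_s: 12.9
eef_pos: [0.5313, -0.0321, 0.1589]
eef_rot: [[-0.239, 0.971, -0.0], [0.971, 0.239, -0.0], [-0.0, -0.0, -1.0]]
wrist_force: [0.9, -0.2, -0.2]
finger_gap: 0.068
finger_force: 0.0
```

```bash
python3 -m creep '[0.6,0,0.03,-0.4,0,0,0, 0.6,0,0.03,-0.7,0,0,0, 0.6,0,0.03,-0.7,0,0,0, 0.6,0,0.03,-0.7,0,0,0]' 
python3 -m creep '[0.6,0,0,-0.3,0,0,0, 0.6,0,0,-0.6,0,0,0, 0.6,0,0,-0.73,0,0,0, 0.6,0,0,-0.73,0,0,0, 0.6,0,0,-0.73,0,0,0]'
```

```text
time_s: 13.23
eef_pos: [0.53, -0.0293, 0.1023]
eef_rot: [[-0.239, 0.971, -0.003], [0.971, 0.239, 0.001], [0.001, -0.003, -1.0]]
wrist_force: [-0.2, -0.6, 0.7]
finger_gap: 0.0681
finger_force: 0.0
time_s: 13.65
eef_pos: [0.5315, -0.029, 0.0458]
eef_rot: [[-0.24, 0.971, 0.0], [0.971, 0.24, -0.0], [-0.0, 0.0, -1.0]]
wrist_force: [0.3, -0.0, -0.7]
finger_gap: 0.0682
finger_force: 0.0
```

```bash
python3 -m creep '[-1,0,0,-0.03,0,0,0, -1,0,0,-0.03,0,0,0, -1,0,0,-0.03,0,0,0, -1,0,0,-0.03,0,0,0, -1,0,0,-0.03,0,0,0, -1,0,0,-0.03,0,0,0]' 70
python3 -m creep '[-1,0,0,0.1,0,0,0, -1,0,0,0.3,0,0,0, -1,0,0,0.5,0,0,0, -1,0,0,0.5,0,0,0, -1,0,0,0.5,0,0,0, -1,0,0,0.5,0,0,0, -1,0,0,0.5,0,0,0]'
python3 -m creep '[-1,0,0,0,0,0,0, -1,0,0,0,0,0,0]'
python3 -m creep '[-1,0,0,0,0,0,0, -1,0,0,0,0,0,0]'
```

```text
time_s: 14.15
eef_pos: [0.5327, -0.0291, 0.0452]
eef_rot: [[-0.24, 0.971, 0.004], [0.971, 0.24, -0.001], [-0.002, 0.003, -1.0]]
wrist_force: [-1.6, -0.3, 6.3]
finger_gap: 0.0586
finger_force: 74.5
time_s: 14.73
eef_pos: [0.5301, -0.0285, 0.0814]
eef_rot: [[-0.24, 0.971, -0.002], [0.971, 0.24, 0.0], [0.001, -0.002, -1.0]]
wrist_force: [-0.2, 0.2, -6.7]
finger_gap: 0.0587
finger_force: 76.9
time_s: 14.9
eef_pos: [0.5304, -0.0286, 0.0816]
eef_rot: [[-0.24, 0.971, -0.002], [0.971, 0.24, 0.0], [0.001, -0.002, -1.0]]
wrist_force: [0.4, -0.2, -6.7]
finger_gap: 0.0587
finger_force: 76.9
time_s: 15.07
eef_pos: [0.5309, -0.0287, 0.0821]
eef_rot: [[-0.24, 0.971, -0.001], [0.971, 0.24, 0.0], [0.0, -0.001, -1.0]]
wrist_force: [0.0, 0.2, -6.9]
finger_gap: 0.0585
finger_force: 76.9
```

The middle tin pulls 6.8 N, so about 0.69 kg, against about 0.2 kg for the first. That is inside the heaviest tin's range and far above the 0.4 kg limit for the others, so this is the one. I raise it straight up.

```bash
python3 -m creep '[-1,0,0,0.2,0,0,0, -1,0,0,0.4,0,0,0, -1,0,0,0.6,0,0,0, -1,0,0,0.8,0,0,0, -1,0,0,0.9,0,0,0, -1,0,0,0.9,0,0,0]'
python3 -m creep '[-1,0,0,0.2,0,0,0, -1,0,0,0.4,0,0,0, -1,0,0,0.55,0,0,0, -1,0,0,0.65,0,0,0, -1,0,0,0.7,0,0,0, -1,0,0,0.7,0,0,0, -1,0,0,0.7,0,0,0]'
python3 -m creep '[-1,0,0,0,0,0,0, -1,0,0,0,0,0,0, -1,0,0,0,0,0,0, -1,0,0,0,0,0,0, -1,0,0,0,0,0,0, -1,0,0,0,0,0,0, -1,0,0,0,0,0,0, -1,0,0,0,0,0,0]'
python3 - <<'E'
from h import *
s=lids(); cv2.imwrite("pics/end.png",cv2.resize(s["img"][90:290,200:460,::-1],(780,600)))
E
```

```text
time_s: 15.57
eef_pos: [0.5325, -0.029, 0.1565]
eef_rot: [[-0.24, 0.971, 0.004], [0.971, 0.24, -0.001], [-0.002, 0.004, -1.0]]
wrist_force: [0.2, 0.2, -7.2]
finger_gap: 0.0588
finger_force: 77.4
time_s: 16.15
eef_pos: [0.5307, -0.0286, 0.2096]
eef_rot: [[-0.24, 0.971, -0.001], [0.971, 0.24, 0.0], [0.001, -0.001, -1.0]]
wrist_force: [-0.4, 0.0, -6.4]
finger_gap: 0.059
finger_force: 77.8
time_s: 16.82
eef_pos: [0.5311, -0.0287, 0.2105]
eef_rot: [[-0.24, 0.971, 0.0], [0.971, 0.24, 0.0], [-0.0, 0.0, -1.0]]
wrist_force: [0.2, 0.3, -7.2]
finger_gap: 0.0587
finger_force: 77.8
scene 298 [ 0.5564 -0.1199  0.0855] [0.06  0.059 0.01 ] 0.0859
scene 189 [0.5152 0.0623 0.0859] [0.057 0.059 0.011] 0.0864
side 204 [ 0.5543 -0.1211  0.0863] [0.058 0.062 0.012] 0.0865
side 143 [0.5044 0.0616 0.0857] [0.049 0.063 0.011] 0.0861
```

View pics/end.png

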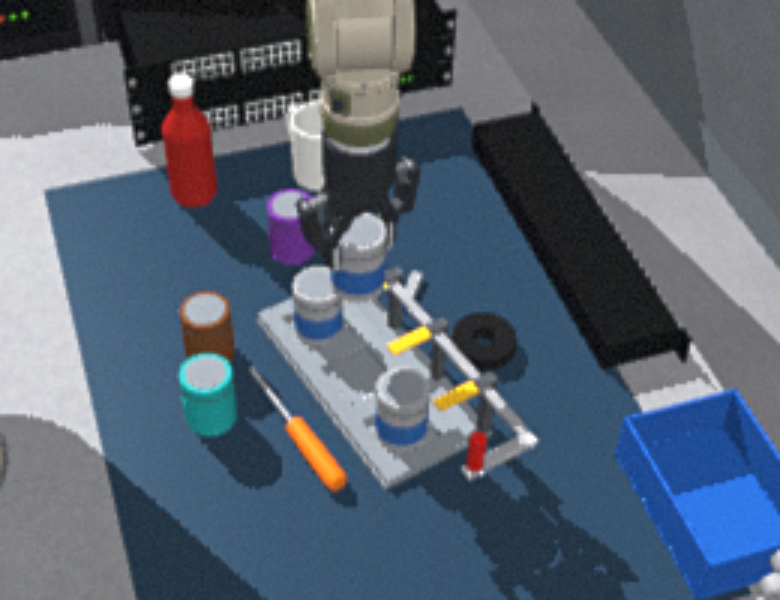

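The final view shows the heavy tin held upright at (357,255), its bottom about 0.17 m above the bench. The other two stand in their pockets at (317,300) and (402,405), and the keeper is still out at (478,452). I hand the job in.

```bash
python3 -c "
from plant import manip
print(manip.job_done())"
```

```text
the job is handed in; nothing more can be done
None
```

The keeper is out at its stop and the middle tin (about 0.69 kg against about 0.2 kg for the first) is held up, upright and still, with the other two in their pockets; I did not lift the third, since the stated weights already made the middle one the heaviest.

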